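Set the angle gauge on the worn bench pin

ROBOT

A 6-joint arm with a two-finger parallel gripper is mounted at the origin on the work surface. World frame = base frame: x ahead of the robot, y to its left, z up, the work surface at z = 0. Lengths are in m, angles in rad, forces in N, time in s.
With the tool pointing down it reaches from about 0.275 to 0.725 m from the base axis. Payload 15.9 kg.
Tool frame: the origin (TCP) lies midway between the tips of the shut fingers; the grasp point (between the pads) lies 19 mm behind it; z points along the fingers, y is the line along which they close (so a half turn about z gives the same grasp; the last joint's range is limited). The gripper opens to 85 mm and grips with 20 to 120 N. Pads are 22 mm wide; open, the fingers measure 114 mm over their backs; the gripper's body (76 mm by 85 mm) begins 54 mm behind the grasp point. The pads swing forward as they close: fully open they stand 13 mm farther back than shut.
Start: joints at [1.346, 0.213, -0.034, 1.323, 0, 1.571], TCP at [0.111, 0.487, 0.206] pointing down, gripper open.
Joint ranges: [-2.98, 2.98], [-0.74, 1.72], [-1.14, 1.35], [-2.1, 2.04], [-1.57, 1.44], [-3.14, 3.14]. Speed limits (rad/s): [1.89, 1.89, 2.39, 2.57, 3.14, 3.14].

INTERFACE

Orientations are given as a unit quaternion [x, y, z, w].
In Python, from workcell import telemetry, snapshot, camera_info, workorder, spot_in, regions_of gives the robot as it stands.
- The arm moves only by the shell command python3 -m handwheel 'ROWS' [OPENING] [FORCE]. ROWS is JSON, a list that holds one entry, the list of rows, each a list of 6 numbers: the shift along the tool's x, y, z in m, then the turn, a rotation vector about the tool's x, y, z in rad. In form: [[[dx, dy, dz, ax, ay, az], ...]]. A call has 1 to 10 rows; each row is the pose to reach, as a shift and turn from the pose commanded when the call began, along the tool's axes at that moment; what a row does not reach only later rows make up. A row lasts 1/10 s, in which the tool goes at most 50 mm and 8.59 degrees, less where a joint would pass 70% of its speed; a pose out of reach is approached as far as the arm can. A call with a gripper value outside its range is refused whole. OPENING is the gripper's target within -1 to 1 (fully open at 1, half-way at 0, shut at -1), set as the call begins (- or left out, the last holds). The fingers move at their own pace and stop on an object; FORCE is the grip in N (left out, the last holds). Time passes only in rows, so rows that repeat a pose let the fingers close. It gives the time, the measured TCP pose, the force, the opening and the grip force at its end, in the units of the state.
- telemetry.state(): the state, without advancing time (a new reading comes with each control period).
- snapshot(name): name is "scene" or "top" or "wrist"; returns the picture (480x640x3 uint8, red, green, blue); there is no depth.
- camera_info(name): a dict with "fovy" (degrees; the focal length in pixels is half the picture's height over the tangent of half this angle, whatever the lens; pixels are square), "cx", "cy" (the principal point, pixels), "origin" and "orientation" of the camera in the world. Camera axes: x right, y up, looking along -z (the intrinsics and any distortion apply to the point x, -y, -z); pixel columns grow to the right and rows downward; lengths in m; the calibration is good to about 2 mm. The wrist camera is an equidistant fisheye: a pixel r from the principal point sees the ray r / f radians off the axis. A picture is of the moment at which its call begins: read the wrist's pose just before it. camera_info takes no time and is no camera call; for the wrist camera it gives the pose at the moment of the call.
- workorder.close_job(): hands the job in; it is judged then, once.
Trained networks look in the newest picture that a camera, given by its name, has taken for a name from the list of things; names that differ only in an ending like _2 or _b are one class to them, and where a whole thing is asked for, a point or a joint stands for the part that bears it (a point fixed in the world has none). Each returns a list of dicts, best first, with "conf" (0 to 1); they miss things now and then, are a little off and sometimes report something else, mostly with a low value. They report only what shows in the picture. A call takes as long as a camera call. They do not tell look-alikes from the thing itself.
- spot_in(camera, name): "position" ([x, y, z] in m, in the coordinates of the camera as it stood for that picture, good to about 4 mm: the middle of the surface that is visible of it).
- regions_of(camera, name): "mask" (480x640 bool, what is visible of it).
The state is a dict: "clock": time; "joint_pos": joint angles; "dq": joint speeds; "effort": joint torques, N m; "eef_pos": TCP position; "eef_rot": TCP orientation; "force": force on the tool from outside, world axes, zero at the start; "torque": the same for the moment, N m; "opening": opening from 0.0 (shut) to 1.0 (fully open); "grip_force": force on a finger pad.
Only numpy, scipy, OpenCV 4.12 (cv2) and the standard library are available. Lean on these libraries where they do the work, as an engineer would, in place of code of your own. Each camera call takes 0.05 s, during which the arm holds its last target. There are 200 camera calls.

TASK

The worn wooden bench pin sits loose in its steel mount, so first turn the T-handled clamp knob clockwise until it is firmly tight. Then take the dial angle gauge, stand the middle of its base on the crown of the pin (the high ridge where the flat meets the file slope), base lengthwise along the pin and dial away from the robot, and rock it over towards the tip until the swinging pointer settles on the brass index tab. Finish holding the gauge in the gripper just so, its base bearing lightly on the crown, so that I can measure the gaps under its two ends; do not let the pin slide in its mount, and leave the mallet, wax and jar where they are.

Things in the scene. Friction and masses are not known exactly. Their poses are not given: they have to be found in the camera images.
- mount: steel bench-pin mount screwed to the bench, 96 x 84 mm foot, 80 mm high. Origin on the bench surface under the axis of the clamp screw; its z is up and its +y is the direction in which the wooden pin sticks out. The mount's front face is 24 mm from the origin along +y
- pin: wooden bench pin, 64 mm wide, sticking out of the mount along its +y. Its tongue slides along y: loose, 2 N shifts it; clamped, 20 N does not. Origin and axes: the mount's plus the slide. Its top is flat (67 mm up), rises to the crown, then falls 18 to 24 degrees to a forked tip. The gauge, mid-base on the crown, tips to rest 5 degrees towards the mount or 21 towards the tip; between, it rocks
- pin_crown (a point): middle of the crown, the straight ridge across the top of the pin (along x), 72 mm above the bench, about 100 to 112 mm from the mount's origin along +y
- pin_tip (a point): end of the pin, 57 mm beyond the crown along +y and 22 mm lower
- clamp_knob (a joint): turn of the clamp knob (rad), clockwise from above is positive; 0 to 0.25 at the start (loose), bites from about 0.85, tight from 1.15, hard stop at 1.35. Needs 0.2 to 0.5 N m and stays where it is left. At value q the handle bar lies at 0.6 - q rad from the mount's x axis, counter-clockwise from above
- knob_grip (a point): centre of the knob's black handle bar, on the screw axis, 108 mm above the bench. The bar is 50 mm long, 13 mm thick and 24 mm tall, its underside 96 mm above the bench (16 mm above the mount)
- gauge: pendulum dial angle gauge upright on the bench: grey housing 106 wide (y), 26 thick (x), on a steel base 110 (y) x 34 (x) mm; 138 mm high, about 0.35 kg. Origin at the centre of its underside, z up, y along the base, x out of the white dial (away from the robot). Dial centre 62 mm above the underside, rim radius 50: the top 24 mm of the housing is plain, the place to grip, front to back
- pointer (a joint): angle of the black pointer on the dial (rad) from the gauge's own z axis, positive towards the gauge's -y (left as one faces the dial). It is a pendulum on the dial's axis that stays tip up, swings about 2 times a second and calms in 1 to 2 s; it reads +a when the gauge leans by a with its +y end down
- index (a joint): angle at which the brass index tab (6 mm wide, across the rim of the dial) is set, same zero and sense as the pointer; 0.10 to 0.26 rad, fixed during the job
- pointer_tip (a point): tip of the pointer, 42 mm from the dial's axis, in front of the dial; its axes turn with the pointer (z along the pointer)
- index_tab (a point): inner end of the index tab, 42 mm from the dial's axis; its axes turn with the tab (z points radially out)
- mallet: wooden mallet lying on the bench, 240 mm long, head 54 mm across and 88 mm long; bystander. Origin on the bench under the middle of the handle
- wax: small green carving-wax block with a square hole, 50 x 40 x 12 mm, lying on the bench; bystander. Origin at the centre of its underside
- jar: small clear jar with white cap, 44 mm across and 35 mm high; bystander. Origin at the centre of its underside
Things that resemble listed ones, but are neither listed nor needed, are in the scene too. What is meant by the gauge is not orange, and is the larger of those in its own colour.

How it is judged:
On the way, in this order (a step that is already met when the one before it is completed fails the run):
1. the clamp knob is tight while the gauge still stands on the bench (value of joint clamp_knob above 1.15 rad and height (world z) of gauge below 0.03 m), for 0.2 s.
2. the gauge's base bears on the crown of the pin (contact force between gauge and pin above 0.3 N and horizontal distance between gauge and pin_crown below 0.025 m), for 0.1 s.
At the end, for the whole second after the job is handed in: Held in the gripper, still: knob 1.15 rad or more; pointer at rest within 0.055 rad of the tab; base middle within 20 mm of the crown's, 0.3 to 20 N on the pin; dial to the pin's +x, gauge x within 0.2 rad of pin x; pin within 6 mm of its start (value of joint clamp_knob above 1.15 rad and angle between the z axis of pointer_tip and the z axis of index_tab, either way round below 0.055 rad and velocity of joint pointer between -0.2 and 0.2 rad/s and horizontal distance between gauge and pin_crown below 0.02 m and y of pin_tip in the frame of gauge above 0.02 m and angle between the x axis of gauge and the x axis of pin, either way round below 0.2 rad and contact force between gauge and pin between 0.3 and 20 N and contact force between the fingers and gauge above 2 N and linear speed of gauge below 0.02 m/s and distance of pin_crown from where it was at the start of the episode below 0.006 m); the arm keeps its last pose, push and grip.
It fails at once if a bystander was moved by more than 25 mm (distance of any of mallet, wax, jar from where it was at the start of the episode above 0.025 m).
It fails at once if the gauge was rammed onto the pin with more than 45 N (contact force between gauge and pin above 45 N).
It also fails if it takes over 53 s, if anything falls off the work surface, if the arm or the gripper's body presses on something with over 40 N, if the wrist force passes 120 N, or if a joint passes its speed limit or range.

## Working session

There is one attempt and no reset: what is moved stays moved. The work goes in short steps, Python scripts to look and compute and a shell command to move; the robot and the scene stay as the last step left them, time stands still between calls to the robot, and variables do not carry over. Pictures are saved under pics/ and viewed, at most 10 in all, crops included, and the job is handed in when it is done.

```bash
mkdir -p pics; ls
cat > h.py <<'E'
import numpy as np, cv2
from scipy.spatial.transform import Rotation as R
from workcell import telemetry, snapshot, camera_info, workorder, spot_in, regions_of
def T(ci): 
    return R.from_quat(ci["orientation"]).as_matrix(), np.array(ci["origin"])
def save(n,f,crop=None,s=1):
    im=snapshot(n); ci=camera_info(n)
    o=im if crop is None else im[crop[1]:crop[3],crop[0]:crop[2]]
    o=cv2.resize(o,None,fx=s,fy=s,interpolation=cv2.INTER_CUBIC)
    cv2.imwrite('pics/'+f,o[:,:,::-1]); return im,ci
def world(ci,p):
    A,o=T(ci); return A@np.array(p)+o
def proj(ci,P):
    A,o=T(ci); c=A.T@(np.array(P)-o); f=240/np.tan(np.radians(ci["fovy"])/2)
    x,y,z=c[0],-c[1],-c[2]
    return np.array([ci["cx"]+f*x/z, ci["cy"]+f*y/z])
def ray(ci,u,v,fish=False):
    A,o=T(ci); f=240/np.tan(np.radians(ci["fovy"])/2)
    a,b=(u-ci["cx"])/f,(v-ci["cy"])/f
    if fish:
        r=np.hypot(a,b); s=np.sin(r)/max(r,1e-9); d=np.array([a*s,-b*s,-np.cos(r)])
    else: d=np.array([a,-b,-1.])
    return o,A@d
def atz(ci,u,v,z,fish=False):
    o,d=ray(ci,u,v,fish); return o+d*(z-o[2])/d[2]
E
cat > m1.py <<'E'
from h import *
np.set_printoptions(precision=4,suppress=True)
print(telemetry.state())
for c in ["scene","top"]:
    im,ci=save(c,c+'1.png'); print(c,ci)
    for n in ["mount","pin","pin_crown","pin_tip","knob_grip","gauge","pointer_tip","index_tab","mallet","wax","jar"]:
        for d in spot_in(c,n)[:3]:
            P=world(ci,d["position"]); print(c,n,round(d["conf"],2),P,proj(ci,P).round())
E
python3 m1.py
```

```text
pics
{'clock': 0.0, 'joint_pos': array([ 1.346 ,  0.2133, -0.0351,  1.3235,  0.    ,  1.5708]), 'dq': array([ 0.0008,  0.0001, -0.0005,  0.0015, -0.0014, -0.001 ]), 'effort': array([ -0.0013, -68.616 ,  48.7114,   0.0175,   0.0001,  -0.    ]), 'eef_pos': array([0.1114, 0.4871, 0.205 ]), 'eef_rot': array([ 0.1122,  0.9937, -0.0005, -0.0001]), 'force': array([0.4433, 0.1267, 0.5092]), 'torque': array([-0.0563,  0.007 ,  0.0138]), 'grip_force': 0.0, 'opening': 0.9992678140885252}
scene {'fovy': 42.167997469895674, 'cx': 319.8983087311838, 'cy': 239.87812923734415, 'origin': array([1.5525, 0.3857, 1.0832]), 'orientation': array([0.2251, 0.3192, 0.7674, 0.5084])}
scene pin 0.61 [0.4948 0.0471 0.0683] [349. 224.]
scene pin_crown 0.76 [0.4983 0.0484 0.0642] [349. 226.]
scene pin_tip 0.98 [0.4956 0.0481 0.07  ] [349. 224.]
scene pin_tip 0.42 [0.6989 0.1267 0.0367] [349. 302.]
scene knob_grip 0.54 [ 0.4814 -0.0442  0.1175] [316. 195.]
scene knob_grip 0.5 [ 0.5666 -0.2886  0.0633] [212. 207.]
scene gauge 0.8 [ 0.6799 -0.3885  0.0817] [151. 218.]
scene gauge 0.73 [ 0.4506 -0.2603  0.0569] [244.
[... 489 characters left out ...]
 -0.0414, -0.6955,  0.7149])}
top mount 0.71 [ 0.4768 -0.0124  0.0641] [340. 283.]
top pin 0.59 [0.4848 0.0416 0.0663] [314. 279.]
top pin_crown 0.55 [0.4892 0.0377 0.0678] [316. 276.]
top pin_tip 0.56 [0.4888 0.0404 0.0659] [314. 277.]
top gauge 0.91 [ 0.4495 -0.2625  0.0836] [465. 300.]
top gauge 0.78 [ 0.6573 -0.3944  0.1   ] [532. 198.]
top gauge 0.65 [ 0.5455 -0.2839  0.1369] [484. 249.]
top mallet 0.61 [0.4871 0.4837 0.0401] [108. 272.]
top mallet 0.6 [0.4875 0.0417 0.0676] [314. 277.]
top mallet 0.19 [ 0.6879 -0.0659  0.0111] [365. 190.]
top wax 0.82 [ 0.6915 -0.0668  0.0128] [366. 189.]
top jar 0.61 [0.6799 0.1185 0.0341] [282. 189.]
top jar 0.55 [ 0.6887 -0.0668  0.011 ] [366. 190.]
```

View pics/scene1.png

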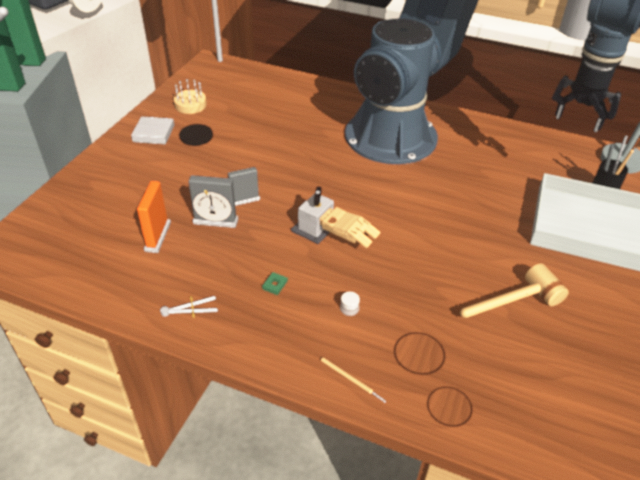

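View pics/top1.png

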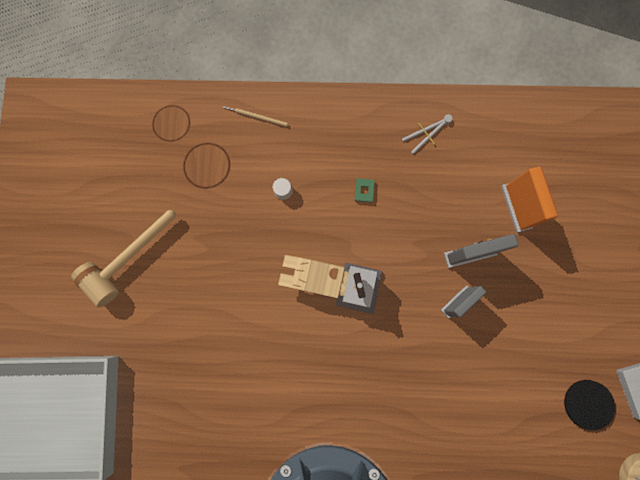

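Scene: the mount is at (315,215) with the pin pointing right to (375,238) and the black knob bar at (318,195). There are three gauge candidates in the scene view: orange at (153,215), larger grey with a white dial at (212,202), and smaller grey at (244,186). The larger grey one at (212,202), top view (484,250), fits: it isn't orange and is the larger of the greys. I'll confirm that in enlarged crops.

Run:
```python
from h import *
a=cv2.imread('pics/scene1.png')[165:255,185:385]; b=cv2.imread('pics/top1.png')[225:325,270:530]
a=cv2.resize(a,(780,351),interpolation=cv2.INTER_CUBIC)
cv2.imwrite('pics/c1.png',a)
cv2.imwrite('pics/c2.png',cv2.resize(b,(780,300),interpolation=cv2.INTER_CUBIC))
```

```text
(no output)
```

View pics/c1.png

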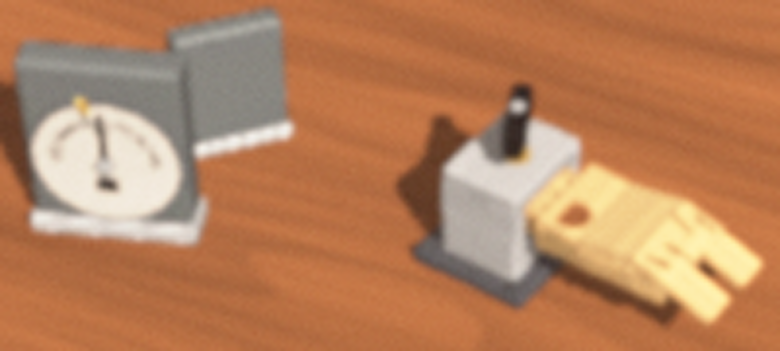

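View pics/c2.png

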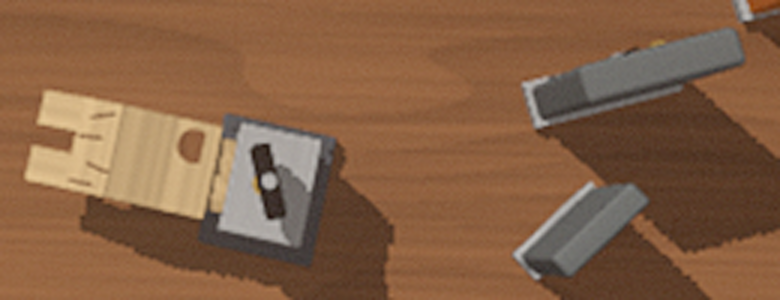

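Confirmed: the large grey gauge at (212,202) in the scene view has the white dial, black pointer and brass tab, with the tab left of the pointer. Next I'll turn the crop pixels into poses.

Run:
```python
from h import *
np.set_printoptions(precision=4,suppress=True)
t=camera_info("top")
def P(l,z): return np.array([atz(t,270+u/3,225+v/3,z)[:2] for u,v in l])
f=P([(228,115),(336,138),(309,264),(200,240)],.006); print("foot",f,f.mean(0))
b=P([(240,124),(323,137),(300,245),(218,232)],.08); print("block",b,b.mean(0))
for q in (f,b): 
    e1=(q[0]-q[1]+q[3]-q[2]); e2=(q[0]-q[3]+q[1]-q[2]);print("yaw +y",np.degrees(np.arctan2(e1[1],e1[0])),"x",np.degrees(np.arctan2(e2[1],e2[0])),np.linalg.norm(e1)/2,np.linalg.norm(e2)/2)
k=P([(260,146),(277,216)],.12);print("knob",k,k.mean(0),np.degrees(np.arctan2(*(k[0]-k[1])[::-1])),np.linalg.norm(k[0]-k[1]))
c=P([(122,103),(104,196)],.072);print("crown",c,c.mean(0),np.linalg.norm(c[0]-c[1]))
p=P([(44,90),(25,178)],.05);print("tip",p,p.mean(0))
g=P([(533,84),(736,28),(746,62),(546,122)],.138);print("gaugetop",g,g.mean(0))
g=P([(525,82),(540,128)],.008);print("base end",g)
s=camera_info("scene")
def S(l,z): return np.array([atz(s,185+u/3.9,165+v/3.9,z)[:2] for u,v in l])
g=S([(20,45),(185,62),(187,53)],.138);print("scene top",g)
g=S([(33,226),(195,240)],.001);print("scene base front",g,g.mean(0))
print(np.array(proj(s,[0,0,0])))
```

```text
foot [[ 0.5234 -0.026 ]
 [ 0.5087 -0.1051]
 [ 0.4173 -0.0865]
 [ 0.4321 -0.0077]] [ 0.4704 -0.0563]
block [[ 0.5108 -0.0317]
 [ 0.5035 -0.088 ]
 [ 0.4308 -0.0734]
 [ 0.4379 -0.0184]] [ 0.4708 -0.0529]
yaw +y 79.41852473623729 x -11.432143835795804 0.0803312936930456 0.09315294904449173
yaw +y 82.67619414636339 x -10.845686701158417 0.05605234585446556 0.07416113444159128
knob [[ 0.4936 -0.0432]
 [ 0.4489 -0.0549]] [ 0.4712 -0.0491] 14.654976127404673 0.04614039974088301
crown [[0.5237 0.0491]
 [0.4599 0.0594]] [0.4918 0.0542] 0.06465106781365815
tip [[0.5336 0.1054]
 [0.4714 0.1162]] [0.5025 0.1108]
gaugetop [[ 0.5365 -0.2146]
 [ 0.5758 -0.3434]
 [ 0.5541 -0.349 ]
 [ 0.5125 -0.2225]] [ 0.5447 -0.2824]
base end [[ 0.5532 -0.242 ]
 [ 0.5199 -0.2525]]
scene top [[ 0.5631 -0.3422]
 [ 0.5365 -0.2408]
 [ 0.5282 -0.2439]]
scene base front [[ 0.5812 -0.3411]
 [ 0.5505 -0.2378]] [ 0.5659 -0.2894]
[390.067  135.5454]
```

```bash
cat >> h.py <<'E'
def delta(pos,yaw=None,rotmat=None):
    """tool-frame shift and rotvec from measured pose to target; yaw = azimuth (deg) of closing axis, tool down"""
    s=telemetry.state(); A=R.from_quat(s["eef_rot"]).as_matrix()
    if rotmat is None:
        if yaw is None: rotmat=A
        else:
            y=np.array([np.cos(np.radians(yaw)),np.sin(np.radians(yaw)),0]); z=np.array([0,0,-1.])
            rotmat=np.c_[np.cross(y,z),y,z]
    return np.r_[A.T@(np.array(pos)-s["eef_pos"]), R.from_matrix(A.T@rotmat).as_rotvec()].round(4)
E
python3 -c "
from h import *
print(delta([.472,-.050,.19],104.6))"
```

```text
[-0.4713 -0.4435  0.0155  0.      0.     -0.4796]
```

```bash
python3 -m handwheel '[[[-0.471,-0.443,0.015,0,0,-0.48],[-0.471,-0.443,0.015,0,0,-0.48],[-0.471,-0.443,0.015,0,0,-0.48],[-0.471,-0.443,0.015,0,0,-0.48],[-0.471,-0.443,0.015,0,0,-0.48],[-0.471,-0.443,0.015,0,0,-0.48],[-0.471,-0.443,0.015,0,0,-0.48],[-0.471,-0.443,0.015,0,0,-0.48],[-0.471,-0.443,0.015,0,0,-0.48],[-0.471,-0.443,0.015,0,0,-0.48]]]' 1
python3 -c "
from h import *
print(delta([.472,-.050,.19],104.6))"
```

```text
clock: 2.2
eef_pos: [0.3831, 0.0825, 0.1946]
eef_rot: [-0.127, 0.992, 0.0, 0.0]
force: [1.3, 1.3, 0.4]
opening: 1.002
grip_force: 0.0
[-0.0525 -0.1507  0.0046  0.      0.001   0.0004]
```

```bash
python3 -m handwheel '[[[-0.052,-0.151,0.005,0,0,0],[-0.052,-0.151,0.005,0,0,0],[-0.052,-0.151,0.005,0,0,0],[-0.052,-0.151,0.005,0,0,0],[-0.052,-0.151,0.005,0,0,0],[-0.052,-0.151,0.005,0,0,0]]]' 1
python3 - <<'E'
from h import *
im,ci=save("wrist","w1.png"); print(ci, telemetry.state()["eef_pos"])
for n in ["knob_grip","pin_crown","mount"]:
    for d in spot_in("wrist",n)[:2]: print(n,round(d["conf"],2),world(ci,d["position"]).round(4))
import json; json.dump({k:np.array(v).tolist() for k,v in ci.items()},open('w1.json','w'))
E
```

```text
clock: 2.8
eef_pos: [0.4703, -0.0479, 0.1893]
eef_rot: [-0.127, 0.992, 0.0, -0.0]
force: [-0.6, -0.4, -0.8]
opening: 0.997
grip_force: 0.0
{'fovy': 65.70646984690485, 'cx': 315.47224768404845, 'cy': 238.5250077705107, 'origin': array([ 0.39454532, -0.06769461,  0.35733468]), 'orientation': array([-0.09387136, -0.12286226,  0.7818678 ,  0.6039667 ])} [ 0.4702242  -0.04751239  0.18942669]
knob_grip 0.82 [ 0.4632 -0.0441  0.1182]
pin_crown 0.61 [0.4822 0.0297 0.0676]
mount 0.57 [ 0.4701 -0.0204  0.0721]
```

View pics/w1.png

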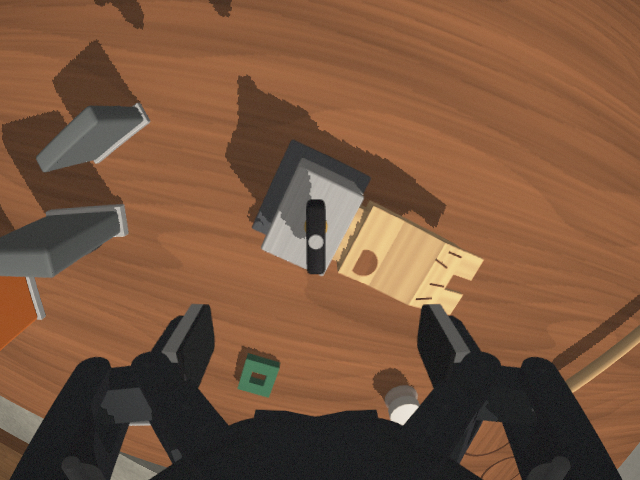

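The wrist view shows the bar vertical at (316,200)–(316,273), midway between the fingers. The pin's tip corners are at (483,261) and about (455,316), and the crown edge runs from about (441,241) to (409,302).

Run:
```python
from h import *; import json
np.set_printoptions(precision=4,suppress=True)
ci=json.load(open('w1.json'))
def P(l,z): return np.array([atz(ci,u,v,z,True)[:2] for u,v in l])
def show(n,a): 
    d=a[0]-a[-1]; print(n,a.tolist(),a.mean(0),np.degrees(np.arctan2(d[1],d[0])),np.linalg.norm(d))
show("bar",P([(316,273),(316,200)],.12)); show("screw",P([(316,242)],.122))
show("crown",P([(409,302),(441,241)],.072)); show("tip",P([(455,316),(483,261)],.05))
show("flatside",P([(339,271),(373,206)],.067))
b=P([(369,178),(328,274),(262,250),(307,157)],.08); print("block",b,b.mean(0))
g=P([(122,207),(126,236)],.008); show("gauge base end +y",g)
from scipy.spatial.transform import Rotation
print(delta([.4715,-.0495,.095],104.6))
```

```text
bar [[0.49231815079816277, -0.04136969896156792], [0.4425410065145765, -0.05440008352300521]] [ 0.4674 -0.0479] 14.66940585627552 0.05145439742964548
screw [[0.46977088093787484, -0.047279301647878476]] [ 0.4698 -0.0473] 0.0 0.0
crown [[0.5190942314164974, 0.0506315342346246], [0.45848840734308866, 0.058582693347468295]] [0.4888 0.0546] -7.4742119583521935 0.06112517356093741
tip [[0.5332538484721886, 0.11298752713814597], [0.47127671953249406, 0.11813939083795541]] [0.5023 0.1156] -4.751800827565404 0.06219088527420185
flatside [[0.5074922066200225, -0.017082580435458135], [0.446194349313612, -0.005756657305160104]] [ 0.4768 -0.0114] -10.468401599931179 0.062335414052611206
block [[ 0.4238 -0.0177]
 [ 0.5072 -0.0273]
 [ 0.5006 -0.0836]
 [ 0.4205 -0.067 ]] [ 0.463  -0.0489]
gauge base end +y [[0.5205950219608276, -0.2456119198928049], [0.5516653319900254, -0.23736483440393813]] [ 0.5361 -0.2415] -165.13459444878768 0.03214620637604298
[-0.0005 -0.0023  0.0946 -0.0001  0.0004  0.002 ]
```

```bash
python3 -m handwheel '[[[0,-0.001,0.045,0,0,0],[0,-0.001,0.075,0,0,0],[0,-0.001,0.094,0,0,0],[0,-0.001,0.094,0,0,0],[0,-0.001,0.094,0,0,0],[0,-0.001,0.094,0,0,0]]]' 1
python3 -m handwheel '[[[0,0,0,0,0,0],[0,0,0,0,0,0],[0,0,0,0,0,0],[0,0,0,0,0,0],[0,0,0,0,0,0],[0,0,0,0,0,0],[0,0,0,0,0,0],[0,0,0,0,0,0]]]' -1 50
```

```text
clock: 3.6
eef_pos: [0.4718, -0.0493, 0.0967]
eef_rot: [-0.127, 0.992, -0.0, 0.001]
force: [-0.2, -0.3, 0.5]
opening: 1.002
grip_force: 0.0
clock: 4.4
eef_pos: [0.471, -0.0495, 0.0953]
eef_rot: [-0.127, 0.992, 0.0, -0.0]
force: [0.6, 0.3, 0.1]
opening: -0.0
grip_force: 0.0
```

Run:
```python
from h import *
print(telemetry.state()["opening"],telemetry.state()["grip_force"])
im,ci=save("wrist","w2.png",(200,120,520,360),2)
```

```text
-0.0001864643745038522 0.0
```

View pics/w2.png

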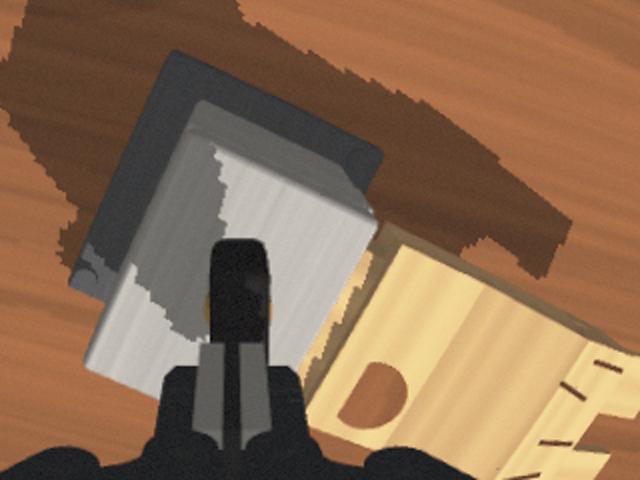

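Run:
```python
from h import *
np.set_printoptions(precision=4,suppress=True)
ci=camera_info("wrist"); s=telemetry.state()
def fp(P):
    A,o=T(ci); c=A.T@(np.array(P)-o); f=240/np.tan(np.radians(ci["fovy"])/2)
    th=np.arctan2(np.hypot(c[0],c[1]),-c[2]); k=f*th/np.hypot(c[0],c[1]); return np.array([ci["cx"]+k*c[0],ci["cy"]-k*c[1]])
print(ci["origin"],s["eef_pos"],s["force"],s["torque"])
p=s["eef_pos"]
for dz in (0,.019,.03,.05): print(dz,fp(p+[0,0,dz]), (fp(p+[0,0,dz])-[200,120])*2)
for z in (.12,.108,.096,.08):
  print(z,[atz(ci,200+u/2,120+v/2,z,True)[:2] for u,v in [(238,240),(238,345)]])
for n in ["knob_grip"]:
    print([(d["conf"],world(ci,d["position"])) for d in spot_in("wrist",n)])
im=snapshot("scene"); cv2.imwrite('pics/s2.png',cv2.resize(im[150:260,260:400],(763,600),interpolation=cv2.INTER_CUBIC)[:,:,::-1])
```

```text
[ 0.3953 -0.0695  0.2632] [ 0.471  -0.0495  0.0953] [-0.3244 -0.1266  0.358 ] [ 0.0061 -0.0301 -0.0053]
0 [315.7258 285.3071] [231.4517 330.6142]
0.019 [315.8098 303.0534] [231.6195 366.1067]
0.03 [315.8665 315.0536] [231.7329 390.1071]
0.05 [315.989  341.0045] [231.9781 442.0089]
0.12 [array([ 0.44  , -0.0562]), array([ 0.4628, -0.0502])]
0.108 [array([ 0.4437, -0.0551]), array([ 0.4684, -0.0486])]
0.096 [array([ 0.4474, -0.054 ]), array([ 0.4741, -0.047 ])]
0.08 [array([ 0.4524, -0.0525]), array([ 0.4816, -0.0448])]
[(0.71, array([ 0.4511, -0.0504,  0.1159]))]
```

View pics/s2.png

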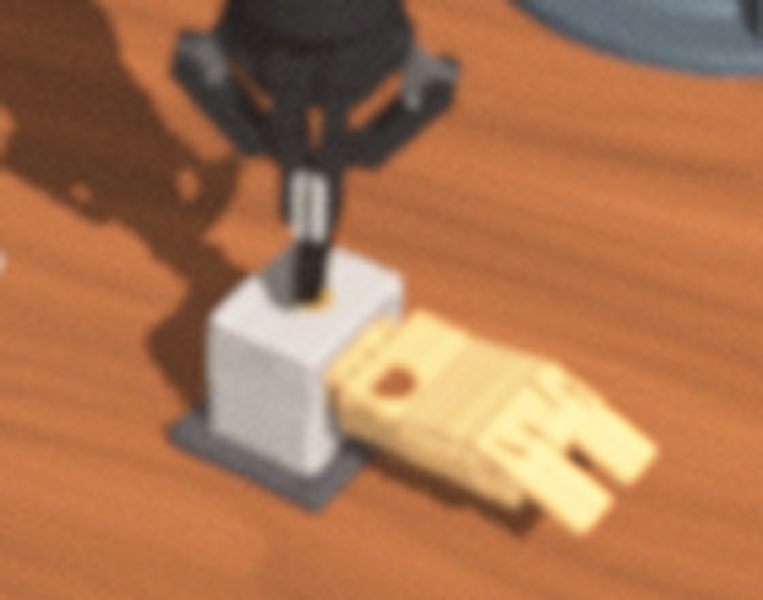

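Run:
```python
from h import *
np.set_printoptions(precision=1,suppress=True)
ci=camera_info("scene")
for z in (.08,.095,.108,.12,.13): 
  print(z,*[(proj(ci,[x,-.0495+(x-.471)*.26,z])-[260,150])*5.45 for x in (.446,.46,.471,.482,.496)])
```

```text
0.08 [311.6 257.1] [307.1 277.4] [303.6 293.5] [300.  309.8] [295.4 330.8]
0.095 [312.2 231.8] [307.7 252.1] [304.1 268.2] [300.5 284.4] [295.9 305.4]
0.108 [312.7 209.7] [308.2 229.9] [304.6 245.9] [301.  262.2] [296.3 283.1]
0.12 [313.1 189. ] [308.6 209.1] [305.  225.2] [301.4 241.4] [296.7 262.3]
0.13 [313.6 171.5] [309.  191.7] [305.4 207.7] [301.8 223.9] [297.1 244.8]
```

The gripper shut on nothing. Both views put the pad tips about 25 mm above the reported TCP, so the tips ended up at the bar's top. I'll open, go lower, and close again while watching the force.

```bash
python3 -m handwheel '[[[0,0,0,0,0,0],[0,0,0,0,0,0],[0,0,0,0,0,0],[0,0,0,0,0,0],[0,0,0.014,0,0,0],[0,0,0.014,0,0,0],[0,0,0.014,0,0,0]]]' 1 50
python3 -m handwheel '[[[0,0,0,0,0,0],[0,0,0,0,0,0],[0,0,0,0,0,0],[0,0,0,0,0,0],[0,0,0,0,0,0],[0,0,0,0,0,0],[0,0,0,0,0,0]]]' -1 50
```

```text
clock: 5.25
eef_pos: [0.4708, -0.0494, 0.0814]
eef_rot: [-0.127, 0.992, 0.0, -0.0]
force: [-0.4, 0.3, 0.4]
opening: 1.002
grip_force: 0.0
clock: 5.95
eef_pos: [0.4707, -0.0481, 0.0817]
eef_rot: [-0.128, 0.992, 0.001, 0.0]
force: [-4.0, 11.5, 10.5]
opening: 0.136
grip_force: 49.8
```

```bash
python3 -m handwheel '[[[0,0.0015,-0.001,0,0,0.1],[0,0.0015,-0.001,0,0,0.2],[0,0.0015,-0.001,0,0,0.3],[0,0.0015,-0.001,0,0,0.42],[0,0.0015,-0.001,0,0,0.54],[0,0.0015,-0.001,0,0,0.66],[0,0.0015,-0.001,0,0,0.78],[0,0.0015,-0.001,0,0,0.9],[0,0.0015,-0.001,0,0,1.0],[0,0.0015,-0.001,0,0,1.0]]]' -1 50
python3 -c "
from h import *
s=telemetry.state();print(s['torque'],s['force'])
A=R.from_quat(s['eef_rot']).as_matrix();print(np.degrees(np.arctan2(A[1,1],A[0,1])))"
```

```text
clock: 6.95
eef_pos: [0.4704, -0.0481, 0.0818]
eef_rot: [0.365, 0.931, -0.0, -0.0]
force: [3.4, -1.3, -10.6]
opening: 0.134
grip_force: 50.6
[-0.42137457 -0.58333483 -0.17797184] [  3.4451901   -1.28622283 -10.61712906]
47.22389438011841
```

```bash
python3 -m handwheel '[[[0,0,0.001,0,0,0.06],[0,0,0.001,0,0,0.12],[0,0,0.001,0,0,0.12],[0,0,0.001,0,0,0.12]]]' -1 50
python3 -c "
from h import *
s=telemetry.state();print(s['torque'],s['force'])
A=R.from_quat(s['eef_rot']).as_matrix();print(np.degrees(np.arctan2(A[1,1],A[0,1])))"
```

```text
clock: 7.35
eef_pos: [0.4705, -0.0481, 0.0817]
eef_rot: [0.418, 0.909, -0.0, 0.0]
force: [-3.1, -1.5, 5.5]
opening: 0.136
grip_force: 52.8
[-0.34677923  0.7927325  -0.05706901] [-3.12766553 -1.5001828   5.50019958]
40.640581246336296
```

```bash
python3 -m handwheel '[[[0,0,0,0,0,0.03],[0,0,0,0,0,0.03],[0,0,0,0,0,0.03]]]' -1 50
python3 -m handwheel '[[[0,0,0,0,0,0],[0,0,0,0,0,0],[0,0,0,0,0,0],[0,0,0,0,0,0],[0,0,-0.05,0,0,0],[0,0,-0.1,0,0,0],[0,0,-0.12,0,0,0],[0,0,-0.12,0,0,0]]]' 1
python3 - <<'E'
from h import *
im,ci=save("wrist","w3.png"); np.save('w3.npy',im)
for d in spot_in("wrist","knob_grip")[:1]: print(world(ci,d["position"]))
m=regions_of("wrist","knob_grip")
import json; json.dump({k:np.array(v).tolist() for k,v in ci.items()},open('w3.json','w'))
# bar direction from dark pixels near the projected knob
def fp(P):
    A,o=T(ci); c=A.T@(np.array(P)-o); f=240/np.tan(np.radians(ci["fovy"])/2)
    th=np.arctan2(np.hypot(c[0],c[1]),-c[2]); k=f*th/np.hypot(c[0],c[1]); return np.array([ci["cx"]+k*c[0],ci["cy"]-k*c[1]])
for d in m[:1]:
    ys,xs=np.nonzero(d["mask"]); print(d["conf"],len(xs),xs.mean(),ys.mean())
    W=np.array([atz(ci,x,y,.12,True)[:2] for x,y in zip(xs,ys)]); w,v=np.linalg.eigh(np.cov(W.T)); e=v[:,1]
    print("bar az",np.degrees(np.arctan(e[1]/e[0])),W.mean(0),np.sqrt(12*w))
print(delta([.550,-.2945,.21],16))
E
```

```text
clock: 7.65
eef_pos: [0.4705, -0.0482, 0.0817]
eef_rot: [0.431, 0.902, -0.0, 0.0]
force: [-3.4, -0.7, 6.7]
opening: 0.132
grip_force: 52.8
clock: 8.45
eef_pos: [0.4723, -0.0481, 0.2043]
eef_rot: [0.432, 0.902, 0.001, 0.002]
force: [0.1, -0.6, -1.6]
opening: 1.003
grip_force: 0.0
[ 0.46691972 -0.03810605  0.11578899]
0.63 1226 313.27977161500814 227.8515497553018
bar az -51.24191346053445 [ 0.46686639 -0.04467022] [0.01251128 0.05010306]
[-0.2422 -0.0921 -0.0097 -0.0009 -0.0006  0.397 ]
```

The bar is now at -51°, so q ≈ 1.31: tight. Moving to hover over the gauge.

```bash
python3 -m handwheel '[[[-0.242,-0.092,-0.01,0,0,0.397],[-0.242,-0.092,-0.01,0,0,0.397],[-0.242,-0.092,-0.01,0,0,0.397],[-0.242,-0.092,-0.01,0,0,0.397],[-0.242,-0.092,-0.01,0,0,0.397],[-0.242,-0.092,-0.01,0,0,0.397],[-0.242,-0.092,-0.01,0,0,0.397],[-0.242,-0.092,-0.01,0,0,0.397]]]' 1
python3 - <<'E'
from h import *; import json
im,ci=save("wrist","w4.png"); print(telemetry.state()["eef_pos"])
json.dump({k:np.array(v).tolist() for k,v in ci.items()},open('w4.json','w'))
print(delta([.550,-.2945,.21],16))
for d in spot_in("wrist","gauge")[:3]: print(d["conf"],world(ci,d["position"]))
E
```

```text
clock: 9.4
eef_pos: [0.5498, -0.2933, 0.2104]
eef_rot: [0.602, 0.799, -0.0, -0.001]
force: [-0.5, 0.9, 0.8]
opening: 1.003
grip_force: 0.0
[ 0.54991225 -0.29290482  0.21092085]
[-0.0016 -0.0004  0.0009 -0.0006 -0.0009  0.0008]
0.98 [ 0.54758731 -0.28746227  0.13795446]
0.91 [ 0.63929429 -0.39244665  0.09320572]
0.74 [ 0.44945693 -0.26969248  0.08877852]
```

View pics/w4.png

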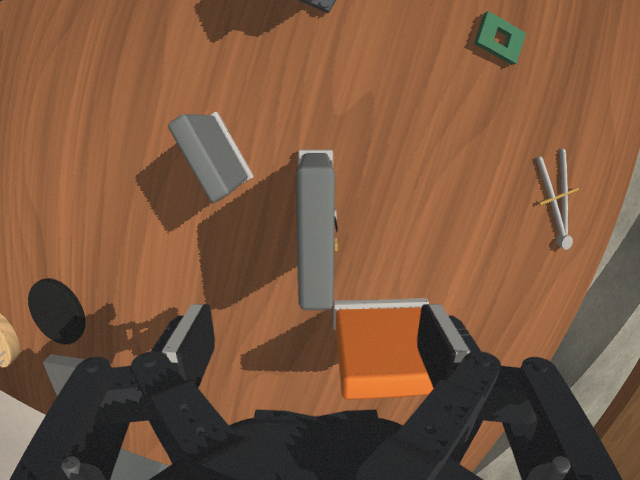

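Wrist view: the large gauge's top runs from (316,153) to (316,308), and the orange one's near edge is at (335–430,303). I'll compute the grasp centre and the finger clearance to the orange gauge.

Run:
```python
from h import *; import json
np.set_printoptions(precision=4,suppress=True)
ci=json.load(open('w4.json'))
def P(l,z): return np.array([atz(ci,u,v,z,True)[:2] for u,v in l])
t=P([(300,166),(333,166),(332,308),(300,308)],.138); print(t,t.mean(0))
d=(t[0]+t[1]-t[2]-t[3]); print(np.degrees(np.arctan2(d[1],d[0]))-90,np.linalg.norm(d)/2)
b=P([(299,151),(333,151)],.008); print("base +y end",b,b.mean(0))
a=np.radians(16);X=np.array([np.cos(a),np.sin(a)]);Y=np.array([-X[1],X[0]])
s=telemetry.state()["eef_pos"][:2]
for n,q in (("top",t),("base",b),("orange base z0",P([(335,325),(430,300),(335,302)],.005)),("orange top .1",P([(337,310),(430,306),(345,398)],.1)),("orange top .13",P([(337,310),(430,306),(345,398)],.13))):
  print(n,np.c_[(q-s)@X,(q-s)@Y])
```

```text
[[ 0.5262 -0.2472]
 [ 0.5468 -0.2413]
 [ 0.5759 -0.3399]
 [ 0.5533 -0.3464]] [ 0.5506 -0.2937]
15.85929876885477 0.10280316394007977
base +y end [[ 0.52   -0.2486]
 [ 0.5524 -0.2393]] [ 0.5362 -0.244 ]
top [[-0.0103  0.0504]
 [ 0.0111  0.0504]
 [ 0.0118 -0.0524]
 [-0.0116 -0.0524]]
base [[-0.0167  0.0508]
 [ 0.017   0.0508]]
orange base z0 [[ 0.0224 -0.1469]
 [ 0.1331 -0.1164]
 [ 0.0217 -0.1165]]
orange top .1 [[ 0.018  -0.0749]
 [ 0.1    -0.073 ]
 [ 0.0288 -0.176 ]]
orange top .13 [[ 0.0161 -0.0585]
 [ 0.0892 -0.0568]
 [ 0.0257 -0.1487]]
```

```bash
python3 -m handwheel '[[[-0.001,0,0.05,0,0,0],[-0.001,0,0.085,0,0,0],[-0.001,0,0.11,0,0,0],[-0.001,0,0.11,0,0,0],[-0.001,0,0.11,0,0,0]]]' 1 80
python3 -m handwheel '[[[0,0,0,0,0,0],[0,0,0,0,0,0],[0,0,0,0,0,0],[0,0,0,0,0,0],[0,0,0,0,0,0],[0,0,0,0,0,0],[0,0,0,0,0,0]]]' -1 80
```

```text
clock: 10.0
eef_pos: [0.5507, -0.2945, 0.1025]
eef_rot: [0.602, 0.799, 0.0, 0.0]
force: [-0.5, 0.7, -0.1]
opening: 1.001
grip_force: 0.0
clock: 10.7
eef_pos: [0.5509, -0.2955, 0.1022]
eef_rot: [0.602, 0.799, 0.0, 0.001]
force: [-1.9, 1.7, 7.9]
opening: 0.281
grip_force: 79.5
```

```bash
python3 -m handwheel '[[[0,0,-0.03,0,0,0],[0,0,-0.07,0,0,0],[0,0,-0.11,0,0,0],[0,0,-0.15,0,0,0],[0,0,-0.15,0,0,0]]]' -1 80
python3 - <<'E'
from h import *
s=telemetry.state(); print(s["force"],s["grip_force"],delta([.4905,.0545,.245],-10.3))
E
```

```text
clock: 11.2
eef_pos: [0.5521, -0.2962, 0.2566]
eef_rot: [0.602, 0.799, 0.001, 0.004]
force: [1.3, 0.6, -4.2]
opening: 0.28
grip_force: 80.1
[ 1.34319154  0.61480525 -4.16061483] 80.13224959373474 [0.3541 0.0373 0.01   0.0065 0.0039 0.4587]
```

```bash
python3 -m handwheel '[[[0.04,0.004,0,0,0,0.05],[0.085,0.009,0,0,0,0.11],[0.13,0.014,0,0,0,0.17],[0.175,0.018,0,0,0,0.23],[0.22,0.023,0,0,0,0.29],[0.265,0.028,0,0,0,0.35],[0.305,0.032,0,0,0,0.41],[0.335,0.035,0.004,0,0,0.44],[0.354,0.037,0.008,0,0,0.459],[0.354,0.037,0.008,0,0,0.459]]]' -1 80
python3 - <<'E'
from h import *; import json
np.set_printoptions(precision=4,suppress=True)
s=telemetry.state(); print(s["force"],s["torque"],s["grip_force"],delta([.4905,.0545,.245],-10.3))
im,ci=save("scene","s5.png"); 
for n in ["gauge","pointer_tip","index_tab","pin_tip","pin_crown"]:
    for d in spot_in("scene",n)[:2]:
        P=world(ci,d["position"]); print(n,round(d["conf"],2),P,proj(ci,P).round(1))
c=im[120:240,290:410]; cv2.imwrite('pics/s5c.png',cv2.resize(c,(600,600),interpolation=cv2.INTER_CUBIC)[:,:,::-1])
E
```

```text
clock: 12.2
eef_pos: [0.4875, 0.0572, 0.2421]
eef_rot: [0.767, 0.642, -0.001, -0.001]
force: [-0.3, -0.2, -3.7]
opening: 0.279
grip_force: 80.1
[-0.2826 -0.1879 -3.664 ] [ 0.0554 -0.0265 -0.0113] 80.13824701309204 [-0.0021  0.0034 -0.003  -0.0019  0.0001  0.0019]
gauge 0.77 [ 0.4559 -0.2637  0.0574] [241.8 185.2]
gauge 0.71 [0.4983 0.0643 0.2192] [359.  177.3]
pointer_tip 0.35 [0.4989 0.047  0.0707] [348.2 224.3]
pin_tip 0.87 [0.5013 0.043  0.0663] [346.2 225.8]
pin_crown 0.64 [0.4978 0.0459 0.0637] [347.7 226.1]
```

View pics/s5c.png

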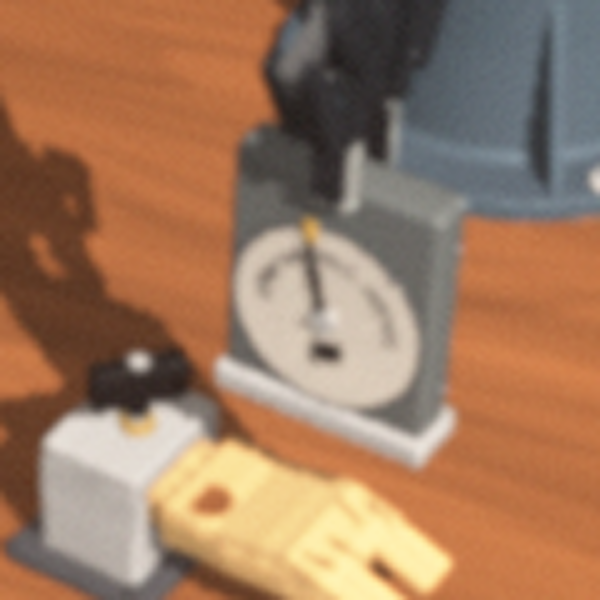

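The gauge is held over the pin with its dial to +x. The pointer tip is at crop (307,247), the tab at (312,228), the hub at (320,322), and the base's front bottom edge runs (218,380)–(420,465). Next I'll compute the angles on the dial plane.

```bash
cat >> h.py <<'E'
def onplane(ci,u,v,off,yaw,tcp):
    """returns (y along gauge horizontal, z) on vertical plane at offset off along gauge x from tcp"""
    a=np.radians(yaw);X=np.array([np.cos(a),np.sin(a),0]);Y=np.array([-X[1],X[0],0])
    o,d=ray(ci,u,v); t=(off-(o-tcp)@X)/(d@X); p=o+t*d-tcp
    return np.array([p@Y,p[2]])
E
python3 - <<'E'
from h import *
np.set_printoptions(precision=4,suppress=True)
ci=camera_info("scene"); s=telemetry.state(); tcp=s["eef_pos"]
f=lambda u,v,o: onplane(ci,290+u/5,120+v/5,o,-10.3,tcp)
b0,b1=f(218,380,.017),f(420,465,.017); print("base",b0,b1,np.linalg.norm(b1-b0),"tilt +y down",-np.degrees(np.arctan2(*(b1-b0)[::-1])))
t0,t1=f(243,128,.013),f(462,205,.013)
print("top(front?)",t0,t1,"tilt",-np.degrees(np.arctan2(*(t1-t0)[::-1])))
c=f(320,322,.016);p=f(307,247,.016);i=f(311,230,.015)
for n,q in(("ptr",p),("tab",i)): d=q-c; print(n,c,q,"left angle from vertical deg",np.degrees(np.arctan2(-d[0],d[1])),np.linalg.norm(d))
E
```

```text
base [-0.0463 -0.0991] [ 0.062  -0.0984] 0.10831405298382354 tilt +y down -0.3345771697461337
top(front?) [-0.042   0.0437] [0.0665 0.0478] tilt -2.1695585847676493
ptr [ 0.0047 -0.0417] [-0.0046 -0.0035] left angle from vertical deg 13.647727004273785 0.03939590091925136
tab [ 0.0047 -0.0417] [-0.0038  0.0057] left angle from vertical deg 10.0861360826457 0.04815724228087964
```

```bash
python3 - <<'E'
from h import *
np.set_printoptions(precision=4,suppress=True)
ci=camera_info("scene")
f=lambda u,v,o: onplane(ci,185+u/3.9,165+v/3.9,o,15.9,np.array([.5505,-.2945,0]))
c=f(106,163,.016)
for n,q in(("ptr",f(98,120,.016)),("tab",f(82,104,.015))): d=q-c; print(n,c,q,np.degrees(np.arctan2(-d[0],d[1])),np.linalg.norm(d))
E
python3 -m handwheel '[[[0.004,0.001,0,0,-0.05,0],[0.008,0.002,0,0,-0.11,0],[0.012,0.003,0,0,-0.176,0],[0.012,0.003,0,0,-0.176,0],[0.012,0.003,0,0,-0.176,0],[0.012,0.003,0,0,-0.176,0],[0.012,0.003,0,0,-0.176,0],[0.012,0.003,0,0,-0.176,0],[0.012,0.003,0,0,-0.176,0],[0.012,0.003,0,0,-0.176,0]]]' -1 80
python3 -m handwheel '[[[0,0,0,0,0,0],[0,0,0,0,0,0],[0,0,0,0,0,0],[0,0,0,0,0,0],[0,0,0,0,0,0],[0,0,0,0,0,0],[0,0,0,0,0,0],[0,0,0,0,0,0],[0,0,0,0,0,0],[0,0,0,0,0,0]]]' -1 80
python3 - <<'E'
from h import *
im,ci=save("scene","s6.png")
# dark pointer & yellow tab pixels near gauge
hsv=cv2.cvtColor(im,cv2.COLOR_RGB2HSV)[130:220,330:390]
y=(hsv[...,0]>14)&(hsv[...,0]<32)&(hsv[...,1]>110)&(hsv[...,2]>120)
ys,xs=np.nonzero(y); print("yellow",list(zip(xs+330,ys+130))[:40])
for n in ["pointer_tip","index_tab","gauge"]:
  for d in regions_of("scene",n)[:2]:
    yy,xx=np.nonzero(d["mask"]); print(n,d["conf"],len(xx),xx.mean(),yy.mean(),yy.min(),yy.max())
c=im[120:240,290:410]; cv2.imwrite('pics/s6c.png',cv2.resize(c,(600,600),interpolation=cv2.INTER_CUBIC)[:,:,::-1])
E
```

```text
ptr [0.0015 0.0616] [0.     0.0971] 2.4474115090435427 0.03553765861783151
tab [0.0015 0.0616] [-0.0093  0.1082] 13.041339167693403 0.047841623811132335
clock: 13.5
eef_pos: [0.4937, 0.0663, 0.2434]
eef_rot: [0.765, 0.638, -0.067, 0.056]
force: [0.2, 0.0, -3.4]
opening: 0.274
grip_force: 80.1
clock: 14.5
eef_pos: [0.4937, 0.0665, 0.2433]
eef_rot: [0.765, 0.638, -0.067, 0.056]
force: [-1.0, -0.4, -3.6]
opening: 0.276
grip_force: 80.1
yellow [(np.int64(354), np.int64(165)), (np.int64(355), np.int64(165)), (np.int64(354), np.int64(166)), (np.int64(355), np.int64(166)), (np.int64(356), np.int64(166)), (np.int64(354), np.int64(167)), (np.int64(355), np.int64(167)), (np.int64(356), np.int64(167)), (np.int64(355), np.int64(168)), (np.int64(355), np.int64(169)), (np.int64(336), np.int64(208)), (np.int64(337), np.int64(208)), (np.int64(332), np.int64(209)), (np.int64(333), np.int64(209)), (np.int64(334), np.int64(209)), (np.int64(335), np.int64(209)), (np.int64(336), np.int64(209)), (np.int64(337), np.int64(209)), (np.int64(338), np.int64(209)), (np.int64(339), np.int64(209)), (np.int64(331), np.int64(210)), (np.int64(332), np.int64(210)), (np.int64(336), np.int64(210)), (np.int64(337), np.int64(210)), (np.int64(338), np.int64(210)), (np.int64(339), np.int64(210)), (np.int64(340), np.int64(210)), (np.int64(331), np.int64(211)), (np.int64(338), np.int64(211)), (np.int64(339), np.int64(211)), (np.int64(340), np.int64(211)), (np.int64(341), np.int64(211)), (np.int64(342), np.int64(211)), (np.int64(343), np.int64(211)), (np.int64(339), np.int64(212)), (np.int64(340), np.int64(212)), (np.int64(341), np.int64(212)), (np.int64(342), np.int64(212)), (np.int64(343), np.int64(212)), (np.int64(344), np.int64(212))]
gauge 0.94 1583 152.71572962728996 216.82122552116235 181 251
gauge 0.78 2427 358.3782447466007 179.65183353934898 144 214
```

Run:
```python
import cv2
im=cv2.imread('pics/s6.png')[140:220,320:400]
cv2.imwrite('pics/s6d.png',cv2.resize(im,(600,600),interpolation=cv2.INTER_LANCZOS4))
```

```text
(no output)
```

View pics/s6d.png

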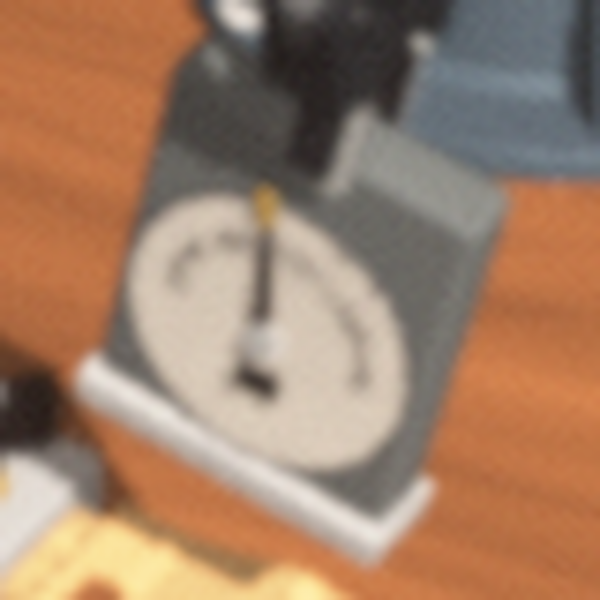

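The pointer tip (265,228) and tab (266,205) line up with the hub (263,343), so the lean is right. Now the base-middle position relative to the crown, before descending.

Run:
```python
from h import *
np.set_printoptions(precision=4,suppress=True)
ci=camera_info("scene"); s=telemetry.state(); tcp=s["eef_pos"]
f=lambda u,v,o: onplane(ci,320+u/7.5,140+v/7.5,o,-10.3,tcp)
b0,b1=f(78,388,.017),f(370,563,.017); m=(b0+b1)/2
a=np.radians(-10.3);X=np.array([np.cos(a),np.sin(a)]);Y=np.array([-X[1],X[0]])
print(b0,b1,np.linalg.norm(b1-b0),np.degrees(np.arctan2(*(b1-b0)[::-1])),"mid",m, "world",tcp[:2]+m[0]*Y,tcp[2]+m[1])
print("kinematic mid", tcp[:2]-.0178*Y, tcp[2]-.1005)
c=np.array([.4905,.0545]); print("crown rel tcp (X,Y)",(c-tcp[:2])@X,(c-tcp[:2])@Y)
# pin edges in the same camera from first scene picture: crown edge +x end & tip
g=lambda u,v,z: atz(ci,185+u/3.9,165+v/3.9,z)
print(g(690,205,.072),g(638,262,.072),g(760,262,.05),g(712,318,.05))
A=R.from_quat(s["eef_rot"]).as_matrix(); print(A.T@np.array([0,0,-1]),A.T@np.r_[Y,0])
```

```text
[-0.0666 -0.0879] [ 0.0394 -0.1078] 0.107876273146749 -10.615139586166677 mid [-0.0136 -0.0978] world [0.4913 0.0531] 0.14547846617069848
kinematic mid [0.4905 0.0489] 0.14282845275541328
crown rel tcp (X,Y) -0.0010303136261515312 -0.012337522892269739
[0.464  0.0696 0.072 ] [0.5257 0.0581 0.072 ] [0.4728 0.1206 0.05  ] [0.5317 0.1096 0.05  ]
[ 0.1751 -0.      0.9846] [ 0.9846 -0.0003 -0.1751]
```

```bash
python3 -m handwheel '[[[0.006,0,0.009,0,0,0],[0.009,0,0.024,0,0,0],[0.012,0,0.04,0,0,0],[0.0155,0,0.054,0,0,0],[0.0168,0,0.06,0,0,0],[0.0168,0,0.06,0,0,0],[0.0168,0,0.06,0,0,0]]]' -1 80
python3 -m handwheel '[[[0.0002,0,0.001,0,0,0],[0.0004,0,0.002,0,0,0],[0.0005,0,0.003,0,0,0],[0.0007,0,0.004,0,0,0],[0.0007,0,0.004,0,0,0]]]' -1 80
```

```text
clock: 15.4
eef_pos: [0.495, 0.0725, 0.1816]
eef_rot: [0.765, 0.638, -0.067, 0.056]
force: [-0.1, -0.6, -3.4]
opening: 0.275
grip_force: 80.1
clock: 15.9
eef_pos: [0.4947, 0.0724, 0.1771]
eef_rot: [0.765, 0.638, -0.068, 0.056]
force: [-0.3, 0.7, -4.0]
opening: 0.276
grip_force: 80.1
```

```bash
python3 -m handwheel '[[[0.0001,0,0.0007,0,0,0],[0.0003,0,0.0014,0,0,0],[0.0004,0,0.0021,0,0,0],[0.0005,0,0.0028,0,0,0],[0.0006,0,0.0035,0,0,0],[0.0006,0,0.0035,0,0,0]]]' -1 80
python3 -c "
from h import *
s=telemetry.state();print(s['force'],s['torque'])"
```

```text
clock: 16.5
eef_pos: [0.4948, 0.0724, 0.1736]
eef_rot: [0.765, 0.638, -0.068, 0.056]
force: [-0.1, 0.3, -4.3]
opening: 0.27
grip_force: 80.1
[-0.12485141  0.3210467  -4.25883284] [ 0.27895138 -0.0505332   0.01235821]
```

```bash
python3 -m handwheel '[[[0.0001,0,0.0005,0,0,0],[0.0002,0,0.001,0,0,0],[0.0002,0,0.001,0,0,0]]]' -1 80
python3 -m handwheel '[[[0.0001,0,0.0005,0,0,0],[0.0002,0,0.001,0,0,0],[0.0002,0,0.001,0,0,0]]]' -1 80
python3 -c "
from h import *
s=telemetry.state();print(s['force'],s['torque'])"
```

```text
clock: 16.8
eef_pos: [0.4948, 0.0724, 0.1726]
eef_rot: [0.765, 0.638, -0.067, 0.056]
force: [-0.2, -0.4, -4.2]
opening: 0.271
grip_force: 80.3
clock: 17.1
eef_pos: [0.4952, 0.0726, 0.1723]
eef_rot: [0.765, 0.638, -0.067, 0.057]
force: [-2.2, 1.6, 5.6]
opening: 0.274
grip_force: 81.3
[-2.23978088  1.55331041  5.58474462] [ 0.29288161  0.32593198 -0.09948037]
```

Contact at about 9 N, with base height ≈ 72 mm as expected. I'll ease off slightly, let it settle, and check the pointer and tab numerically.

```bash
python3 -m handwheel '[[[0,0,-0.0003,0,0,0],[0,0,-0.0003,0,0,0],[0,0,-0.0003,0,0,0],[0,0,-0.0003,0,0,0],[0,0,-0.0003,0,0,0],[0,0,-0.0003,0,0,0],[0,0,-0.0003,0,0,0],[0,0,-0.0003,0,0,0],[0,0,-0.0003,0,0,0],[0,0,-0.0003,0,0,0]]]' -1 80
cat > chk.py <<'E'
from h import *
np.set_printoptions(precision=4,suppress=True)
ci=camera_info("scene"); s=telemetry.state()
def an(im,tcp,n):
    y0=int(proj(ci,tcp+[0,0,-.03])[1]); x0=int(proj(ci,tcp)[0])
    big=cv2.resize(im,None,fx=4,fy=4,interpolation=cv2.INTER_CUBIC); hsv=cv2.cvtColor(big,cv2.COLOR_RGB2HSV)
    V=hsv[...,2].astype(int); S=hsv[...,1]; H=hsv[...,0]
    # centre: hub expected on dial plane
    f=lambda u,v,o: onplane(ci,u,v,o,-10.3,tcp)
    # dial = bright, unsaturated region; ellipse fit
    dial=((V>150)&(S<75)).astype(np.uint8); yy,xx=np.mgrid[:V.shape[0],:V.shape[1]]
    h=proj(ci,tcp+np.array([.016,-.005,-.042]))*4
    near=(np.hypot(xx-h[0],yy-h[1])<110)
    dial=cv2.morphologyEx(dial*near.astype(np.uint8),cv2.MORPH_CLOSE,np.ones((9,9)))
    yel=(H>14)&(H<32)&(S>110)&(V>120)&(np.hypot(xx-h[0],yy-h[1])<100)&(yy<h[1]-35)
    ty,tx=np.nonzero(yel); tab=f(tx.mean()/4,ty.mean()/4,.015)
    # pointer: dark pixels on the plane between 15 and 38 mm of hub toward the tab
    cs=max((c for c in cv2.findContours(dial,0,1)[0]),key=cv2.contourArea); (cx,cy),_,_=cv2.fitEllipse(cv2.convexHull(cs)); hub=f(cx/4,cy/4,.0135)
    sel=(V<110)&(np.hypot(xx-h[0],yy-h[1])<70); py,px=np.nonzero(sel); pts=np.array([f(u/4,v/4,.016) for u,v in zip(px,py)]); d=pts-hub; r=np.hypot(*d.T); a=np.arctan2(-d[:,0],d[:,1]); k=(r>12)&(r<30)&(abs(a)<.5)
    p=pts[k]; w,e=np.linalg.eigh(np.cov(p.T)); e=e[:,1]*np.sign(e[1,1])
    dt=tab-p.mean(0)
    print(n,"hub",hub,"tab",tab,"n",k.sum(),"pointer axis lean",np.arctan2(-e[0],e[1]),"pointer via hub",np.arctan2(*((p.mean(0)-hub)*[-1,1])),"tab via hub",np.arctan2(*((tab-hub)*[-1,1])),"tab from ptr mean",np.arctan2(-dt[0],dt[1]))
an(cv2.imread('pics/s6.png')[:,:,::-1].copy(),np.array([.4937,.0665,.2433]),"s6")
im=snapshot("scene"); cv2.imwrite('pics/s7.png',im[:,:,::-1]); an(im,s["eef_pos"],"now")
print(s["force"],s["eef_pos"],s["grip_force"])
for n in ["pin_tip","pin_crown"]:
    print(n,[(round(d["conf"],2),world(ci,d["position"])) for d in spot_in("scene",n)[:1]])
E
python3 chk.py
```

```text
clock: 18.1
eef_pos: [0.4951, 0.0726, 0.1723]
eef_rot: [0.765, 0.638, -0.067, 0.056]
force: [-0.9, 0.6, 6.7]
opening: 0.276
grip_force: 81.3
s6 hub [-0.0079 -0.0572] tab [-0.0072  0.0084] n 0 pointer axis lean nan pointer via hub nan tab via hub -0.010049525436976313 tab from ptr mean nan
now hub [-0.0072 -0.0587] tab [-0.0065  0.0083] n 0 pointer axis lean nan pointer via hub nan tab via hub -0.011634253479495121 tab from ptr mean nan
[-0.9063  0.5853  6.7162] [0.4951 0.0726 0.1723] 81.31088018417358
pin_tip [(0.91, array([0.5123, 0.0362, 0.061 ]))]
pin_crown [(0.69, array([0.5132, 0.0356, 0.0613]))]
  avg = a.mean(axis, **keepdims_kw)
  ret = um.true_divide(
chk.py:20: RuntimeWarning: Degrees of freedom <= 0 for slice
  p=pts[k]; w,e=np.linalg.eigh(np.cov(p.T)); e=e[:,1]*np.sign(e[1,1])
  c *= np.true_divide(1, fact)
  c *= np.true_divide(1, fact)
chk.py:21: RuntimeWarning: Mean of empty slice.
  dt=tab-p.mean(0)
chk.py:22: RuntimeWarning: Mean of empty slice.
  print(n,"hub",hub,"tab",tab,"n",k.sum(),"pointer axis lean",np.arctan2(-e[0],e[1]),"pointer via hub",np.arctan2(*((p.mean(0)-hub)*[-1,1])),"tab via hub",np.arctan2(*((tab-hub)*[-1,1])),"tab from ptr mean",np.arctan2(-dt[0],dt[1]))
```

Run:
```python
from h import *
np.set_printoptions(precision=3,suppress=True)
ci=camera_info("scene")
for n,tcp,f in (("s6",np.array([.4937,.0665,.2433]),'pics/s6.png'),("s7",np.array([.4951,.0726,.1723]),'pics/s7.png')):
    im=cv2.imread(f); hsv=cv2.cvtColor(im,cv2.COLOR_BGR2HSV).astype(float)
    d=np.round(proj(ci,tcp)-proj(ci,np.array([.4937,.0665,.2433]))).astype(int)
    X,Y=355+d[0],170+d[1]
    w=hsv[Y-9:Y+1,X-6:X+8]; m=(w[...,0]>12)&(w[...,0]<34)&(w[...,1]>90); wt=m*(w[...,1]); yy,xx=np.mgrid[Y-9:Y+1,X-6:X+8]
    tab=np.array([(wt*xx).sum(),(wt*yy).sum()])/wt.sum()
    pts=[]
    for r in range(Y+1,Y+11):
        v=hsv[r,X-4:X+6,2]; k=np.clip(np.percentile(v,60)-v-15,0,None); pts.append([(k*np.arange(X-4,X+6)).sum()/k.sum(),r])
    pts=np.array(pts); c=np.polyfit(pts[:,1],pts[:,0],1)
    g=lambda p: onplane(ci,p[0],p[1],.0155,-10.3,tcp)
    a,b=g([np.polyval(c,Y+1),Y+1]),g([np.polyval(c,Y+10),Y+10]); t=g(tab); 
    hub=b+(a-b)/np.linalg.norm(a-b)*0
    ang=lambda d: np.arctan2(-d[0],d[1])
    print(n,d,"tab px",tab,m.sum(),"ptr px",pts[:,0],"ptr ang",ang(a-b),"tab vs mid-ptr",ang(t-(a+b)/2),"lateral off of tab from ptr line mm",1e3*((t-a)@np.array([a[1]-b[1],-(a[0]-b[0])]))/np.linalg.norm(a-b), "tab above tip-of-fit",np.linalg.norm(t-b))
```

```text
s6 [0 0] tab px [354.929 166.807] 14 ptr px [354.758 354.701 354.814 354.799 354.726 354.68  354.587 354.495 354.454
 354.355] ptr ang 0.026273321860525133 tab vs mid-ptr 0.03779056610358153 lateral off of tab from ptr line mm -0.2738873305900284 tab above tip-of-fit 0.036254960050110495
s7 [ 0 26] tab px [355.605 192.878] 17 ptr px [354.937 355.295 355.568 355.592 355.206 355.019 354.827 354.824 354.724
 354.646] ptr ang 0.0010317043203669708 tab vs mid-ptr 0.013897762463432484 lateral off of tab from ptr line mm -0.3288554893416827 tab above tip-of-fit 0.03910222804841033
```

```bash
python3 -c "
from h import *
s=telemetry.state();print(s['force'],s['dq']);print(workorder.close_job())"
```

```text
[-0.58079645  1.47730679  6.0546087 ] [ 0.00090302 -0.0003224   0.00026766 -0.0008261  -0.00163665 -0.0009539 ]
the job is handed in; nothing more can be done
None
```

I've handed in the job without seeing a verdict: clamp tight at about 1.31 rad, gauge held leaning 0.18 rad towards the tip, bearing on the crown with about 10 N, pointer within about 0.01 rad of the tab; I never touched the mallet, wax or jar, and I did not re-measure the pin's slide after clamping.

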